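Refit the bezel and D-bore knob on a galley hob and hold it pressed in

ROBOT

A 7-joint arm with a two-finger parallel gripper is mounted at the origin on the work surface. World frame = base frame: x ahead of the robot, y to its left, z up, the work surface at z = 0. Lengths are in m, angles in rad, forces in N, time in s.
With the tool pointing down it reaches from about 0.425 to 0.925 m from the base axis. Payload 6.8 kg.
Tool frame: the origin (TCP) lies on the centre line of the jaws, within the pads' length; the fingertips stand 11 mm ahead of it and the grasp point (between the pads) lies 8 mm behind it; z points along the fingers, y is the direction in which the jaws open and shut (so a half turn about z gives the same grasp; the last joint's range is limited). The gripper opens to 85 mm and grips with 20 to 120 N. Pads are 22 mm wide; open, the fingers measure 114 mm over their backs; the gripper's body (76 mm by 85 mm) begins 54 mm behind the grasp point. The pads swing forward as they close: fully open they stand 13 mm farther back than shut.
Start: joints at [-1.266, 0.477, 0.022, 1.555, -0.011, 1.109, -0.083], TCP at [0.271, 0.618, 0.242] pointing down, gripper open.
Joint ranges: [-2.96, 2.96], [-0.34, 2.1], [-1.41, 1.46], [0.24, 2.44], [-1.37, 4.51], [0.17, 1.92], [-2.96, 2.96]. Speed limits (rad/s): [2.39, 2.39, 3.14, 3.14, 3.14, 3.14, 3.14].

INTERFACE

Orientations are given as a rotation vector (axis times angle).
In Python, from bench import r gives the robot as it stands.
- The arm moves only by the tool send_rows, never from a script. Its argument "deltas" is a list of rows, each a list of 7 numbers: the opening, from 0 (shut) to 1 (fully open), then the shift along the tool's x, y, z as a fraction of full scale, then the turn, a rotation vector about the tool's x, y, z as a fraction of full scale. In form: [[hand, x, y, z, ax, ay, az], ...]. A call has 1 to 20 rows; each row is the pose to reach, as a shift and turn from the pose commanded when the call began, along the tool's axes at that moment, turning the shorter way round; what a row does not reach only later rows make up. Full scale, the value 1, is 150 mm for a shift and 180 degrees for a turn. A row lasts 1/12 s, in which the tool goes at most 41.7 mm and 7.16 degrees, less where a joint would pass 70% of its speed; a pose out of reach is approached as far as the arm can. A call with a number of a shift or a turn outside -1 to 1 is refused whole. A call with a gripper value outside its range is refused whole. The fingers move at their own pace and stop on an object; "squeeze" is the grip in N (left out, the last holds). Time passes only in rows, so rows that repeat a pose let the fingers close. It gives the time, the measured TCP pose, the force and the opening at its end, in the units of the state.
- r.get_obs(): the state, without advancing time (a new reading comes with each control period).
- r.grab_frame(name): name is "side" or "top" or "wrist"; returns a dict with "pixels" (480x640x3 uint8, red, green, blue), "camera_matrix" (3x3 intrinsics, pixels), "rvec" (rotation vector, rad) and "tvec" (3), from world to camera coordinates, as OpenCV has them. Camera axes: x right, y down, z forward; pixel columns grow to the right and rows downward; lengths in m; the calibration is good to about 2 mm. A picture is of the moment at which its call begins. There is no depth.
- r.hand_in(): hands the job in, once; it reports no verdict.
The state is a dict: "clock": time; "joints": joint angles; "qvel": joint speeds; "tau": joint torques, N m; "tcp_pos": TCP position; "orientation": TCP orientation; "contact_force": force on the tool from outside, world axes, zero at the start; "moment": the same for the moment, N m; "grip_width": finger opening in m.
Only numpy, scipy, OpenCV 4.12 (cv2) and the standard library are available. Lean on these libraries where they do the work, as an engineer would, in place of code of your own. Each camera call takes 0.05 s, during which the arm holds its last target. There are 200 camera calls.

TASK

The galley hob on the bench has lost its control. Lay the flat metal bezel ring over the valve stem so that it lies flat on the hob's top, then turn the knob so that the flat in its bore lines up with the flat of the D-shaped stem, push it fully home on the stem, and press it all the way in against the valve's spring, as one does to light the burner. Finish while still holding the knob pressed right in (do not let go), and leave the other things on the bench undisturbed.

Things in the scene. Friction and masses are not known exactly. Their poses are not given: they have to be found in the camera images.
- hob: single-burner steel gas hob fixed on the bench, 346 mm deep (its x), 306 wide (y), flat top 80 mm above the bench. Origin: centre of its underside; x points from the valve stem (front, robot side) to the burner, z up. Burner centre at +55 mm x; round it a 200 mm square cast-iron pan support, 37 mm above the hob's top, its near edge 70 mm from the stem's axis. Place and yaw vary.
- stem_foot (a point): point on the hob's top plate on the valve stem's axis (115 mm from the hob's origin along -x, 80 mm up); axes as the hob's. Round the stem here stands a fixed round brass bushing, 16 mm diameter and 6 mm high.
- stem_tip (a point): centre of the top end of the upright brass valve stem, 32 mm above the hob's top when not pressed. The stem is a D: 12 mm diameter with one flat all the way down, 1.5 mm from the axis, facing +x of this point (the hob's +x: the flat looks at the burner). It cannot turn, it only goes straight down.
- valve_stem (a joint): travel of the valve stem into the hob, m: 0 = out, 0.004 = fully in, against its stop. A spring pushes it back out: 6 N to start it, 12 N at full travel.
- bezel: flat round aluminium ring, outer diameter 56 mm, hole 20 mm, 6 mm thick, 45 g, lying flat on the bench at the start. Origin: centre of its underside, z up. It can be gripped across its outside; it drops over the stem and the bushing.
- knob: black die-cast cooker knob, about 130 g, on the bench bore down. Fluted skirt 42 mm diameter, 0 to 22 mm high; on it a grip bar along the knob's x: 12 mm thick (y), 36 long, 22 to 44 mm high, with a pointed nose at its foot reaching 27 mm out on the +x side (white index line on top there). Origin: centre of underside, on the bore's axis. Fully home its underside is 14 mm above the hob's top; pressed in, 10.
- bore_end (a point): centre of the blind end of the knob's bore, 18 mm above the knob's origin, axes as the knob's; it meets the stem's tip when the knob is home. The bore, open below, is a D 13.2 mm in diameter with its flat 2.1 mm from the axis on the nose (+x) side: the nose must point as the stem's flat faces (allowance about 10 degrees). The first 3 mm of the bore are 1.4 mm wider all round.
- smokestack: bystander: copper model smokestack, 60 mm diameter foot, 112 mm tall, upright. Origin: centre of its underside.
- lighthouse: bystander: white painted lighthouse model, 84 mm diameter foot, 186 mm tall, upright. Origin: centre of its underside.
- rasp: bystander: steel rasp with wooden handle, 325 mm long, 26 mm wide, 24 mm high, lying along its x. Origin: near its middle, on the bench.
- granite: bystander: smooth grey granite weight, 96 mm diameter, 50 mm high. Origin: centre of its underside.

How it is judged:
On the way, in this order (a step that is already met when the one before it is completed fails the run):
1. the bezel lies flat on the hob's top, round the stem's bushing (horizontal distance between bezel and stem_foot below 0.0035 m and z of bezel in the frame of hob between 0.078 and 0.083 m and angle between bezel's own z axis and vertical below 0.08 rad), for 0.2 s.
2. the knob is fully home on the D-stem (all of step 1 and distance between bore_end and stem_tip below 0.003 m and angle between knob's own z axis and vertical below 0.12 rad and angle between the x axis of knob and the x axis of hob, either way round below 0.22 rad), for 0.1 s.
At the end, for the whole second after the job is handed in: Bezel flat on the hob (3.5 mm of the stem axis, 3 mm high, 0.08 rad); knob home (bore end within 3 mm of stem tip, tilt under 0.12, turned within 0.22 rad), pressing the stem with over 5 N and the bezel not at all; stem held in over 3.2 of its 4 mm; fingers still on the knob (all of step 2 and value of joint valve_stem above 0.0032 m and contact force between knob and valve_stem above 5 N and contact force between the fingers and knob above 1 N and contact force between knob and bezel below 0.5 N); the arm keeps its last pose, push and grip.
It fails at once if the smokestack is pushed away or knocked over (moved more than 20 mm or tilted more than 0.4 rad) (distance of smokestack from where it was at the start of the episode above 0.02 m or angle between smokestack's own z axis and vertical above 0.4 rad).
It fails at once if the lighthouse is pushed away or knocked over (moved more than 20 mm or tilted more than 0.4 rad) (distance of lighthouse from where it was at the start of the episode above 0.02 m or angle between lighthouse's own z axis and vertical above 0.4 rad).
It fails at once if the rasp is pushed away or knocked over (moved more than 20 mm or tilted more than 0.4 rad) (distance of rasp from where it was at the start of the episode above 0.02 m or angle between rasp's own z axis and vertical above 0.4 rad).
It fails at once if the granite is pushed away or knocked over (moved more than 20 mm or tilted more than 0.4 rad) (distance of granite from where it was at the start of the episode above 0.02 m or angle between granite's own z axis and vertical above 0.4 rad).
It also fails if it takes over 58 s, if anything falls off the work surface, if the arm or the gripper's body presses on something with over 40 N, if the wrist force passes 120 N, or if a joint passes its speed limit or range.

## Working session

There is one attempt and no reset: what is moved stays moved. The work goes in short steps, Python scripts to look and compute and a tool call to move; the robot and the scene stay as the last step left them, time stands still between calls to the robot, and variables do not carry over. Pictures are saved under pics/ and viewed, about 8 in all and at most 12, crops included, and the job is handed in when it is done.

Besides the shell and the picture viewer there is one more tool, called after "Call:" as name([rows], argument=value, ...), one row to a line, values as JSON. send_rows: Moves the arm, as the interface text tells. Shift numbers are shares of 150 mm and turn numbers shares of 180 degrees, none past 1 either way. Its arguments: {"type":"object","properties":{"deltas":{"type":"array","items":{"type":"array","items":{"type":"number"}}},"squeeze":{"type":"number"}},"required":["deltas"]}

```bash
ls; mkdir -p pics; cat > h.py <<'E'
import numpy as np, cv2, pickle
from bench import r
from scipy.spatial.transform import Rotation as R
def shot(name, fn):
    f=r.grab_frame(name); cv2.imwrite('pics/'+fn+'.png', f['pixels'][:,:,::-1]); pickle.dump(f,open('pics/'+fn+'.pkl','wb')); return f
def load(fn): return pickle.load(open('pics/'+fn+'.pkl','rb'))
def ray(f,u,v):
    Rm=cv2.Rodrigues(np.array(f['rvec'],float))[0]; t=np.array(f['tvec'],float).ravel()
    d=Rm.T@np.linalg.inv(f['camera_matrix'])@[u,v,1]; return -Rm.T@t, d/np.linalg.norm(d)
def atz(f,u,v,z):
    c,d=ray(f,u,v); return c+d*(z-c[2])/d[2]
def tri(obs):
    A=np.zeros((3,3));b=np.zeros(3);L=[]
    for f,u,v in obs:
        c,d=ray(f,u,v);P=np.eye(3)-np.outer(d,d);A+=P;b+=P@c;L.append((P,c))
    x=np.linalg.solve(A,b); return x,[np.linalg.norm(P@(x-c)) for P,c in L]
def proj(f,p): return cv2.projectPoints(np.array(p,float).reshape(-1,3),np.array(f['rvec'],float),np.array(f['tvec'],float),f['camera_matrix'],None)[0].reshape(-1,2)
def todelta(pos,Rt=None,s=None):
    "deltas (fractions) from current measured pose to target"
    s=s or r.get_obs(); R0=R.from_rotvec(s['orientation'])
    d=R0.inv().apply(np.array(pos)-s['tcp_pos'])/0.15
    a=(R0.inv()*Rt).as_rotvec()/np.pi if Rt is not None else np.zeros(3)
    return np.round(d,4),np.round(a,4)
E
python3 - <<'E'
from h import *
for n in ['side','top','wrist']:
    f=shot(n,n+'0'); c,_=ray(f,320,240); print(n,c,f['camera_matrix'][0,0])
s=r.get_obs(); print(s)
E
```

```text
pics
side [0.29420127 1.26759879 1.22588464] 621.7395965417788
top [ 0.35398413 -0.025485    1.32776159] 467.17328580734
wrist [0.19349369 0.65101332 0.37238287] 397.4600206376824
{'clock': 0.15, 'joints': array([-1.26608843,  0.47762457,  0.02234167,  1.55617753, -0.01146471,
        1.10927142, -0.08311507]), 'qvel': array([ 1.06633887e-04, -2.38839653e-03,  1.79336208e-03, -2.17916399e-03,
        6.51161365e-04,  1.10490428e-03, -2.60887986e-05]), 'tau': array([ 3.17369741e-03, -5.96921504e+01,  1.61052804e+00, -2.81490183e+01,
        1.26758186e-02,  6.56559758e-03, -1.78847955e-06]), 'tcp_pos': array([0.27064184, 0.61791821, 0.2415591 ]), 'orientation': array([-6.43774788e-01, -3.07476452e+00,  2.11064221e-03]), 'contact_force': array([-0.12321411, -0.2490501 ,  0.31664859]), 'moment': array([-0.03171558, -0.03513718,  0.0108606 ]), 'grip_width': 0.08519245201376444}
```

View pics/top0.png

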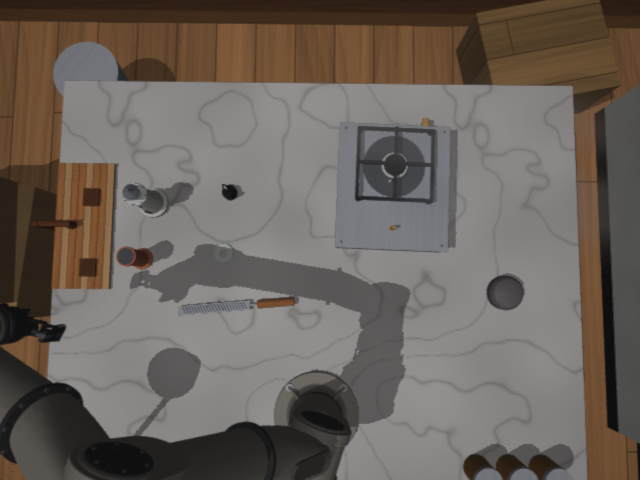

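View pics/side0.png

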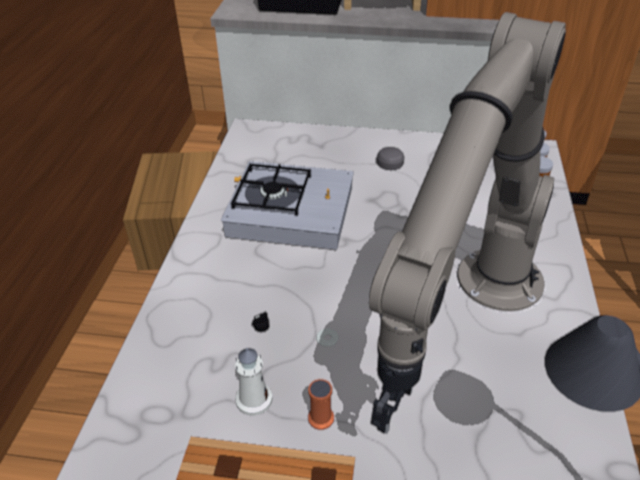

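The top view shows the bezel at (223,253), knob at (230,192), and stem at (393,228). It also shows the lighthouse (150,200), smokestack (135,257), rasp (240,306) and granite (505,292). In the side view the knob is at (262,320), the bezel at (328,337) and the stem at (327,194).

```bash
python3 - <<'E'
from h import *
t=load('top0');s=load('side0')
for n,a,b in [('bezel',(223,253),(328.5,337)),('knob',(229.5,192),(262,321)),('stem',(394,227.5),(327.5,195))]:
    print(n,tri([(t,*a),(s,*b)]))
print('bez z6',atz(t,223,253,.006),'knob',atz(t,229.5,192,.03),'stem tip',atz(t,394,227.5,.1))
c=np.array([atz(t,u,v,.08) for u,v in [(340,122),(449,129),(449,251),(336,246)]]);print(c)
for n,u,v,z in [('smoke foot',142,258,0),('light',154,203,0),('rasp a',179,311,.01),('rasp b',297,301,.01),('gran',505,292,.05)]: print(n,atz(t,u,v,z))
T=t['pixels'];S=s['pixels']
rs=lambda im,x,y,w,h:cv2.resize(im[y:y+h,x:x+w],(400,300),interpolation=cv2.INTER_CUBIC)
o=np.vstack([np.hstack([rs(T,190,170,80,60),rs(T,190,230,80,60)]),np.hstack([rs(T,350,195,80,60),rs(S,222,290,120,90)])])
cv2.imwrite('pics/crop1.png',o[:,:,::-1])
E
```

```text
bezel (array([0.43982413, 0.26943045, 0.00380243]), [np.float64(0.0005515118182283862), np.float64(0.0005515118182283614)])
knob (array([0.61282333, 0.25241036, 0.01798537]), [np.float64(8.708509971596442e-05), np.float64(8.708509971586257e-05)])
stem (array([ 0.50779399, -0.20435442,  0.08552267]), [np.float64(0.0008421212774811992), np.float64(0.0008421212774811908)])
bez z6 [0.44023266 0.2689785  0.006     ] knob [0.61053677 0.24987027 0.03      ] stem tip [ 0.50516421 -0.2023029   0.1       ]
[[ 0.79756059 -0.05827833  0.08      ]
 [ 0.78074896 -0.35732319  0.08      ]
 [ 0.44533328 -0.35259943  0.08      ]
 [ 0.45647626 -0.04936348  0.08      ]]
smoke foot [0.42468427 0.49937298 0.        ]
light [0.58270169 0.47145276 0.        ]
rasp a [0.27684124 0.38647248 0.01      ]
rasp b [0.30680361 0.05762997 0.01      ]
gran [ 0.33648593 -0.51202346  0.05      ]
```

View pics/crop1.png

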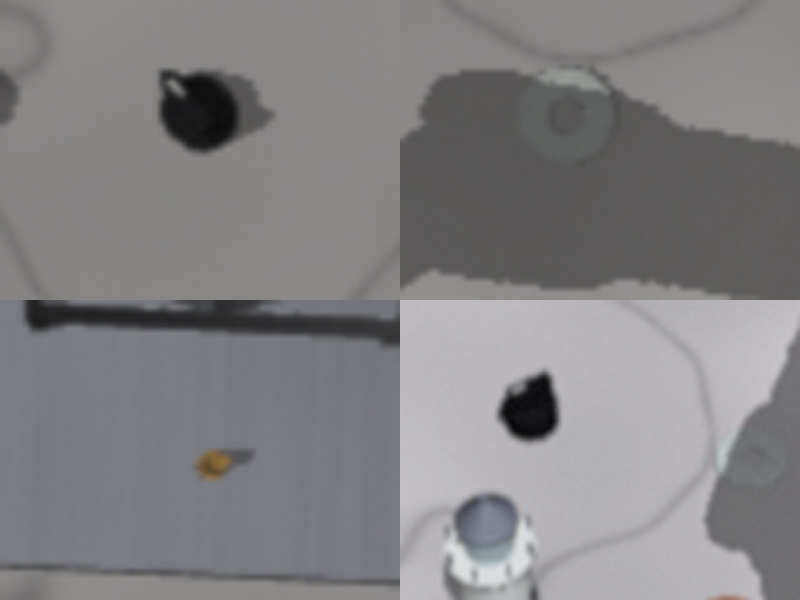

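The crops show the knob's nose pointing up-left, about 43° from +x toward +y. The bezel is centred near (223.4,253.4), and the stem is clear of the pan support. I'll hover over the bezel with the jaws along about -39°, so the last joint stays in range through to the hob.

```bash
cat >> h.py <<'E'
def down(deg):
    "tool down, tool y at world yaw deg"
    a=np.radians(deg); y=np.array([np.cos(a),np.sin(a),0]); z=np.array([0,0,-1.]); return R.from_matrix(np.c_[np.cross(y,z),y,z])
def plan(pos,deg): 
    d,a=todelta(pos,down(deg)); print('delta',*d,*a)
E
python3 -c "
from h import *
plan([.42,.268,.17],-39)"
```

```text
delta -1.8479 -1.7368 0.4796 -0.0003 0.0004 0.5853
```

Call:
send_rows([
  [1,-0.92,-0.87,0,0,0,0.3],
  [1,-0.92,-0.87,0,0,0,0.3],
  [1,-0.92,-0.87,0,0,0,0.3],
  [1,-0.92,-0.87,0,0,0,0.3],
  [1,-0.92,-0.87,0,0,0,0.3],
  [1,-0.92,-0.87,0,0,0,0.3],
  [1,-0.92,-0.87,0,0,0,0.3],
  [1,-0.92,-0.87,0,0,0,0.3],
  [1,-0.92,-0.87,0,0,0,0.3],
  [1,-0.92,-0.87,0,0,0,0.3],
], squeeze=40)

```text
clock: 0.98
tcp_pos: [0.3447, 0.4434, 0.2421]
orientation: [1.966, 2.45, -0.001]
contact_force: [0.4, -0.5, -0.2]
grip_width: 0.0856
```

```bash
python3 -c "
from h import *
plan([.42,.268,.17],-39);print(r.get_obs()['tcp_pos'],r.get_obs()['joints'])"
```

```text
delta -1.2498 0.2376 0.4812 -0.0 0.0001 0.2861
[0.34465952 0.44335531 0.24211778] [-1.21599171  0.29302379  0.23925079  1.84413341 -0.08058161  1.0142078
 -0.72583771]
```

Call:
send_rows([
  [1,-1,0.23,0.45,0,0,0.286],
  [1,-1,0.23,0.45,0,0,0.286],
  [1,-1,0.23,0.45,0,0,0.286],
  [1,-1,0.23,0.45,0,0,0.286],
  [1,-1,0.23,0.45,0,0,0.286],
  [1,-1,0.23,0.45,0,0,0.286],
  [1,-1,0.23,0.45,0,0,0.286],
  [1,-1,0.23,0.45,0,0,0.286],
  [1,-1,0.23,0.45,0,0,0.286],
  [1,-1,0.23,0.45,0,0,0.286],
])

```text
clock: 1.82
tcp_pos: [0.4105, 0.3045, 0.1748]
orientation: [2.834, 1.356, 0.0]
contact_force: [0.0, -0.3, 0.2]
grip_width: 0.0853
```

```bash
python3 -c "
from h import *
f=shot('wrist','w1');print(r.get_obs()['tcp_pos'],r.get_obs()['joints'],ray(f,320,240),proj(f,[[.439,.268,.006],[.4398,.2694,.006],[.611,.251,.03]]))"
```

```text
[0.41052303 0.3045636  0.17484298] [-1.14249336  0.30919577  0.46113606  2.03474072 -0.18352306  0.83653446
 -1.25545445] (array([0.46178824, 0.36898924, 0.3057556 ]), array([-0.2132421 , -0.26836926, -0.93941777])) [[376.86047874 220.41407732]
 [376.63086882 218.4835562 ]
 [609.35194127  93.10228538]]
```

View pics/w1.png

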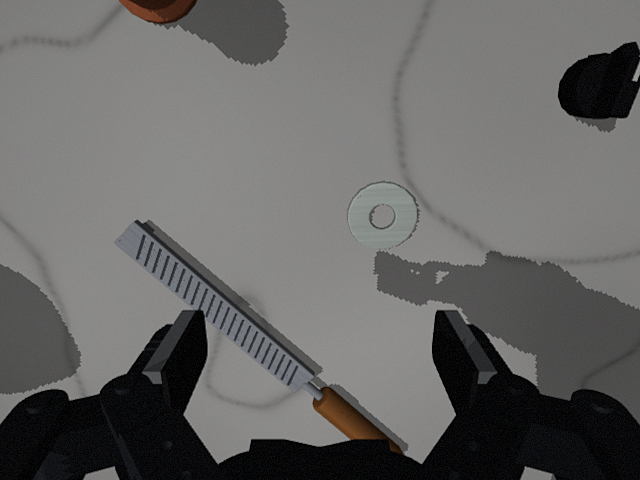

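The wrist view shows the bezel at (383,215), clear of the rasp. I'll fit its outline.

```bash
cat >> h.py <<'E'
def ring(f,box,show=0):
    u0,v0,u1,v1=box; im=f['pixels'][v0:v1,u0:u1].astype(int)
    m=((im[:,:,1]-im[:,:,0])>6).astype(np.uint8); c=max(cv2.findContours(m,cv2.RETR_EXTERNAL,cv2.CHAIN_APPROX_NONE)[0],key=cv2.contourArea)
    (x,y),ax,an=cv2.fitEllipse(cv2.convexHull(c)); return x+u0,y+v0,ax
E
python3 -c "
from h import *
f=load('w1');x,y,ax=ring(f,(330,165,440,265));print(x,y,ax)
p=atz(f,x,y,.004);print(p,tri([(f,x,y),(load('side0'),328.5,337)]),tri([(f,x,y),(load('top0'),223.4,253.4)]))
q=proj(f,p+np.array([[np.cos(a)*.028,np.sin(a)*.028,.002] for a in np.linspace(0,6.28,9)]));print(np.ptp(q,0))
plan([p[0],p[1],.08],-39)"
```

```text
382.01223373413086 215.2538604736328 (64.52069091796875, 69.31698608398438)
[0.44454565 0.2682198  0.004     ] (array([ 0.44207423,  0.26506288, -0.00283904]), [np.float64(0.002222643271305999), np.float64(0.002222643271306101)]) (array([0.44190009, 0.26814438, 0.00207221]), [np.float64(0.00259797795175119), np.float64(0.0025979779517514502)])
[70.38777515 67.96871365]
delta -0.0463 0.3287 0.6323 -0.0 -0.0 0.0006
```

Call:
send_rows([
  [1,-0.04,0.33,0.63,0,0,0],
  [1,-0.04,0.33,0.63,0,0,0],
  [1,-0.04,0.33,0.63,0,0,0],
  [1,-0.04,0.33,0.63,0,0,0],
  [1,-0.04,0.33,0.63,0,0,0],
])

```text
clock: 2.28
tcp_pos: [0.445, 0.2677, 0.0797]
orientation: [2.836, 1.349, -0.004]
contact_force: [0.2, 1.1, 0.3]
grip_width: 0.0854
```

```bash
python3 -c "
from h import *
f=shot('wrist','w2');s=r.get_obs();R0=R.from_rotvec(s['orientation']);print(s['tcp_pos'])
print(proj(f,[s['tcp_pos'],s['tcp_pos']*[1,1,0]+[0,0,.006],[.4445,.2682,.006]]))
x,y,ax=ring(f,(200,150,440,450));print(x,y,ax,atz(f,x,y,.004), R0.inv().apply(atz(f,x,y,.004)-s['tcp_pos']))
print(tri([(load('w1'),382.0,215.25),(f,x,y)]))"
```

```text
[0.44533367 0.26890459 0.08084488]
[[319.0577484  324.55265222]
 [319.10573171 250.66896856]
 [318.74180301 252.46950988]]
318.2067337036133 250.455078125 (90.01354217529297, 97.07968139648438) [0.44452209 0.26870379 0.004     ] [-0.00068686 -0.00047824  0.07684487]
(array([0.4446015 , 0.26862695, 0.0044991 ]), [np.float64(0.00022180573660982147), np.float64(0.0002218057366098062)])
```

View pics/w2.png

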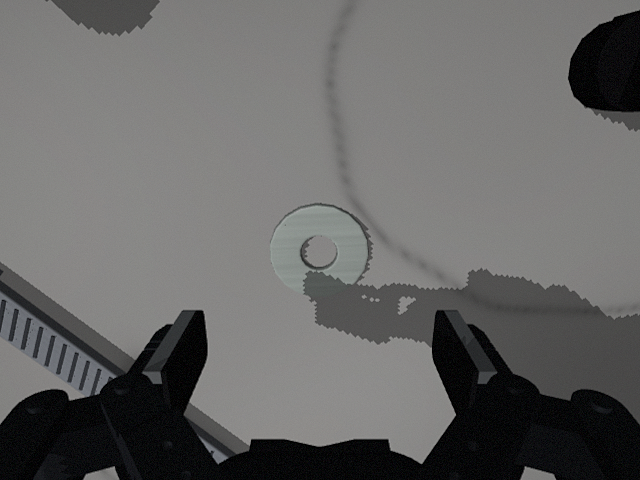

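Call:
send_rows([
  [0.74,-0.004,-0.003,0.2,0,0,0],
  [0.74,-0.004,-0.003,0.4,0,0,0],
  [0.74,-0.004,-0.003,0.42,0,0,0],
  [0.74,-0.004,-0.003,0.44,0,0,0],
  [0.74,-0.004,-0.003,0.44,0,0,0],
  [0.74,-0.004,-0.003,0.44,0,0,0],
])

```text
clock: 2.83
tcp_pos: [0.4454, 0.2693, 0.0161]
orientation: [-2.836, -1.35, -0.004]
contact_force: [1.1, -0.3, 0.6]
grip_width: 0.0627
```

Call:
send_rows([
  [0.74,0,0,0.02,0,0,0],
  [0.74,0,0,0.033,0,0,0],
  [0.74,0,0,0.033,0,0,0],
])

```text
clock: 3.08
tcp_pos: [0.4447, 0.2685, 0.0097]
orientation: [-2.837, -1.349, -0.001]
contact_force: [0.0, -0.8, 0.3]
grip_width: 0.0629
```

Call:
send_rows([
  [0.74,0,0,0.011,0,0,0],
  [0.74,0,0,0.011,0,0,0],
  [0.4,0,0,0.011,0,0,0],
  [0.4,0,0,0.011,0,0,0],
  [0.4,0,0,0.011,0,0,0],
  [0.4,0,0,0.011,0,0,0],
  [0.4,0,0,0.011,0,0,0],
  [0.4,0,0,0.011,0,0,0],
])

```text
clock: 3.75
tcp_pos: [0.4445, 0.2681, 0.0084]
orientation: [-2.837, -1.348, 0.0]
contact_force: [-2.1, -1.5, 9.1]
grip_width: 0.0538
```

Call:
send_rows([
  [0.4,0,0,-0.05,0,0,0],
  [0.4,0,0,-0.2,0,0,0],
  [0.4,0,0,-0.4,0,0,0],
  [0.4,0,0,-0.6,0,0,0],
  [0.4,0,0,-0.8,0,0,0],
  [0.4,0,0,-1,0,0,0],
  [0.4,0,0,-1,0,0,0],
  [0.4,0,0,-1,0,0,0],
])

```text
clock: 4.42
tcp_pos: [0.4454, 0.2689, 0.1595]
orientation: [-2.836, -1.349, -0.006]
contact_force: [0.2, -0.3, -1.3]
grip_width: 0.0536
```

```bash
python3 -c "
from h import *
f=shot('wrist','w3');s=r.get_obs();R0=R.from_rotvec(s['orientation']);print(s['tcp_pos'],s['grip_width'],s['contact_force'])
for d in (0,.005,.01): print(proj(f,s['tcp_pos']+R0.apply([0,0,d])))
cv2.imwrite('pics/w3c.png',cv2.resize(f['pixels'][220:480,140:500,::-1],None,fx=2,fy=2))"
```

```text
[0.44441795 0.26838041 0.15812581] 0.05351306785156465 [ 0.20475772 -0.13181485 -0.53557785]
[[319.24172309 326.03410991]]
[[319.22922663 319.13473371]]
[[319.21746187 312.63933202]]
```

View pics/w3c.png

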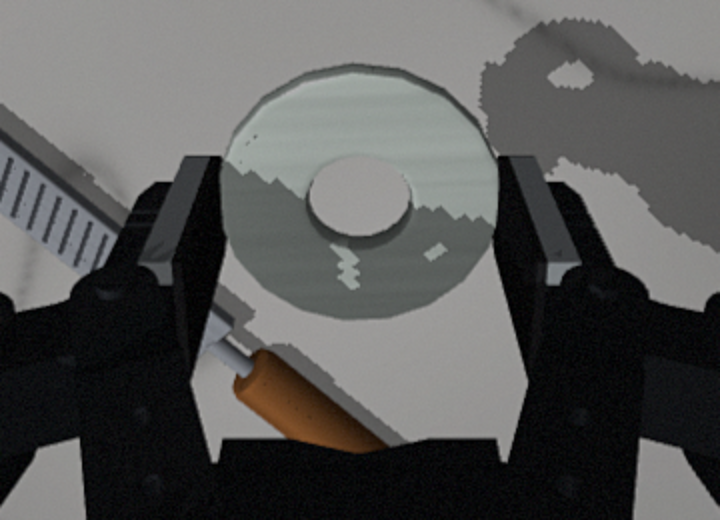

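```bash
python3 - <<'E'
from h import *
from scipy.optimize import least_squares
f=load('w3');s=r.get_obs();R0=R.from_rotvec(s['orientation']);P=s['tcp_pos']
# crop px -> full
o=lambda L:np.array(L)/2+[140,220]
hole=o([(308,200),(320,173),(359,154),(398,169),(411,193),(400,222),(359,237),(320,225)])
out=o([(222,180),(498,180),(260,110),(456,108),(358,74),(300,307),(360,319),(425,306)])
def circ(p,rad,n=180):
    a=np.linspace(0,2*np.pi,n); t=R.from_euler('xy',p[3:5])
    return proj(f,P+R0.apply(p[:3]+t.apply(np.c_[rad*np.cos(a),rad*np.sin(a),0*a])))
def res(p):
    e=[]
    for pts,rad in ((hole,.010),(out,.028)):
        c=circ(p,rad); c=np.repeat(c,1,0); e+=[np.min(np.hypot(*(c-q).T)) for q in pts]
    return e
for z0 in (0,.006):
    q=least_squares(res,[0,0,z0,0,0],x_scale=[1e-3,1e-3,1e-3,.05,.05],diff_step=1e-3); print(q.x[:3]*1e3,np.degrees(q.x[3:]),np.sqrt(2*q.cost/16))
print(P,R0.as_matrix())
E
```

```text
[-2.59918929  0.2172539   8.42193136] [-0.31465306 -1.68424353] 1.280167632465027
[-2.93149805  0.1787863   9.11962278] [ 1.22522892e-03 -2.55428938e+00] 1.3070061134948587
[0.44441795 0.26838041 0.15812581] [[ 6.30966486e-01  7.75809900e-01  5.41054117e-04]
 [ 7.75809230e-01 -6.30966672e-01  1.04773757e-03]
 [ 1.15423230e-03 -2.41332518e-04 -9.99999305e-01]]
```

```bash
python3 - <<'E'
from h import *
f=load('w3');s=r.get_obs();R0=R.from_rotvec(s['orientation']);P=s['tcp_pos']
Rm=cv2.Rodrigues(f['rvec'])[0];t=f['tvec'].ravel()
for z in (0,.0024,.005,.008): print(z,(Rm@(P+R0.apply([0,0,z]))+t)[2])
c,d=ray(f,319.5,317.8)
c,d=R0.inv().apply(c-P),R0.inv().apply(d)
for z in (.0024,.004,.006): print(z,c+d*(z-c[2])/d[2])
# automatic hole ellipse
g=f['pixels'][280:350,280:360].astype(int); m=((g[:,:,1]-g[:,:,0])<=4).astype(np.uint8)
cs=[k for k in cv2.findContours(m,cv2.RETR_LIST,cv2.CHAIN_APPROX_NONE)[0] if 500<cv2.contourArea(k)<3000]
for k in cs: e=cv2.fitEllipse(k); print(e[0][0]+280,e[0][1]+280,e[1],e[2])
plan([.44,.22,.25],-60)
E
```

```text
0 0.15226378537351365
0.0024 0.1545365570109168
0.005 0.15699872628477024
0.008 0.15983969083152416
0.0024 [0.00215702 0.00010355 0.0024    ]
0.004 [0.00119919 0.00010578 0.004     ]
0.006 [1.90979844e-06 1.08560258e-04 6.00000000e-03]
318.92062759399414 327.07418060302734 (53.65326690673828, 76.31855773925781) 89.13507843017578
delta -0.2681 0.1805 -0.6128 -0.0001 -0.0003 0.116
```

```bash
python3 -c "
from h import *
plan([.452,.128,.19],-55)"
```

```text
delta -0.6939 0.6297 -0.2134 -0.0001 -0.0004 0.0882
```

Call:
send_rows([
  [0.4,-0.15,0.13,-0.05,0,0,0.018],
  [0.4,-0.3,0.27,-0.1,0,0,0.035],
  [0.4,-0.5,0.45,-0.16,0,0,0.06],
  [0.4,-0.62,0.56,-0.19,0,0,0.08],
  [0.4,-0.69,0.63,-0.21,0,0,0.088],
  [0.4,-0.69,0.63,-0.21,0,0,0.088],
])

```text
clock: 4.97
tcp_pos: [0.4523, 0.1249, 0.1888]
orientation: [2.998, 0.937, -0.002]
contact_force: [-0.5, 0.2, -0.3]
grip_width: 0.0535
```

```bash
python3 -c "
from h import *
plan([.456,-.01,.19],-72);plan([.459,-.201,.19],-92.2)"
```

```text
delta -0.4919 0.7533 -0.0068 0.0002 0.0004 0.0929
delta -1.2008 1.8113 -0.0054 0.0003 0.0004 0.2051
```

Call:
send_rows([
  [0.4,-0.1,0.15,0,0,0,0.018],
  [0.4,-0.22,0.33,0,0,0,0.038],
  [0.4,-0.35,0.55,0,0,0,0.06],
  [0.4,-0.48,0.74,0,0,0,0.085],
  [0.4,-0.6,0.9,0,0,0,0.1],
  [0.4,-0.6,0.9,0,0,0,0.1],
  [0.4,-0.6,0.9,0,0,0,0.1],
])

```text
clock: 5.55
tcp_pos: [0.4561, -0.0341, 0.1885]
orientation: [3.107, 0.464, -0.002]
contact_force: [0.1, 2.1, -0.0]
grip_width: 0.0536
```

```bash
python3 -c "
from h import *
plan([.459,-.201,.19],-92.2);print(r.get_obs()['joints'])"
```

```text
delta -0.3072 1.0696 -0.0094 0.0001 0.0004 0.1067
[-0.71830367  0.22420978  0.75962161  2.14908478 -0.20616294  0.84050089
 -1.10659005]
```

Call:
send_rows([
  [0.4,-0.06,0.2,0,0,0,0.02],
  [0.4,-0.12,0.42,0,0,0,0.042],
  [0.4,-0.19,0.66,0,0,0,0.066],
  [0.4,-0.25,0.86,0,0,0,0.09],
  [0.4,-0.3,1,0,0,0,0.107],
  [0.4,-0.3,1,0,0,0,0.107],
  [0.4,-0.3,1,0.2,0,0,0.107],
  [0.4,-0.3,1,0.2,0,0,0.107],
])

```text
clock: 6.22
tcp_pos: [0.4561, -0.1871, 0.1555]
orientation: [-3.139, 0.053, 0.01]
contact_force: [-1.2, 1.4, -1.8]
grip_width: 0.0535
```

```bash
python3 -c "
from h import *
f=shot('wrist','w4');s=r.get_obs();print(s['tcp_pos'],s['joints'],s['grip_width'])
print(proj(f,[[.507,-.203,.112],[.507,-.203,.08]]))"
```

```text
[ 0.45620272 -0.18762124  0.15696526] [-0.39252016  0.38146809  0.81455285  2.09954415 -0.37949111  0.81663381
 -0.95238312] 0.05348097845231101
[[350.07597158 170.00159042]
 [345.55883146 158.72736472]]
```

View pics/w4.png

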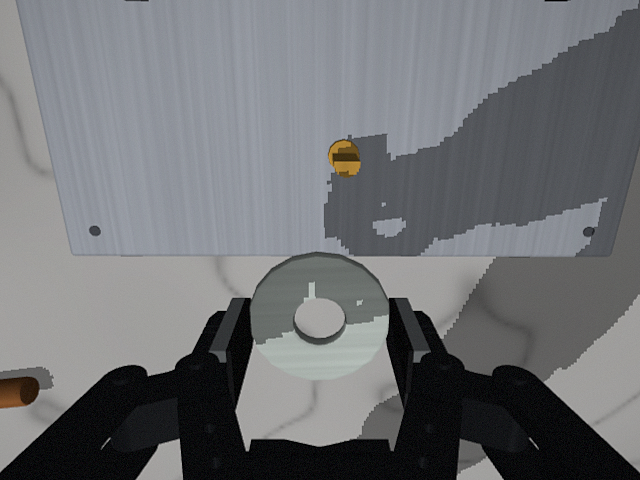

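Wrist view: the bushing is at about (344,157) with the stem tip just below it. The hob's front corners are at (73,254) and (611,256), the screws at (95,231) and (588,232), and the ring hole at (320,318).

```bash
python3 - <<'E'
from h import *
f=load('w4');s=r.get_obs();R0=R.from_rotvec(s['orientation']);P=s['tcp_pos']
yd=R0.as_matrix()[:,1];print('tool y yaw',np.degrees(np.arctan2(yd[1],yd[0])))
for a,b in (((73,254),(611,256)),((95,231),(588,232))):
    A,B=atz(f,*a,.08),atz(f,*b,.08); d=B-A; m=(A+B)/2; yaw=np.arctan2(d[1],d[0])+np.pi/2
    print(A,B,np.linalg.norm(d),'yaw',np.degrees(yaw),'mid',m,'stem if front edge',m+.058*np.array([np.cos(yaw),np.sin(yaw),0]))
cv2.imwrite('pics/w4c.png',cv2.resize(f['pixels'][125:205,300:390,::-1],None,fx=6,fy=6,interpolation=cv2.INTER_NEAREST))
E
```

```text
tool y yaw -91.98311002093727
[ 0.45917491 -0.04991112  0.08      ] [ 0.44767429 -0.35093164  0.08      ] 0.30124013312657016 yaw -2.1879458336301707 mid [ 0.4534246  -0.20042138  0.08      ] stem if front edge [ 0.51138232 -0.20263568  0.08      ]
[ 0.47227574 -0.06521332  0.08      ] [ 0.46245202 -0.33538124  0.08      ] 0.27034646214141433 yaw -2.082444840568981 mid [ 0.46736388 -0.20029728  0.08      ] stem if front edge [ 0.52532558 -0.20240486  0.08      ]
```

View pics/w4c.png

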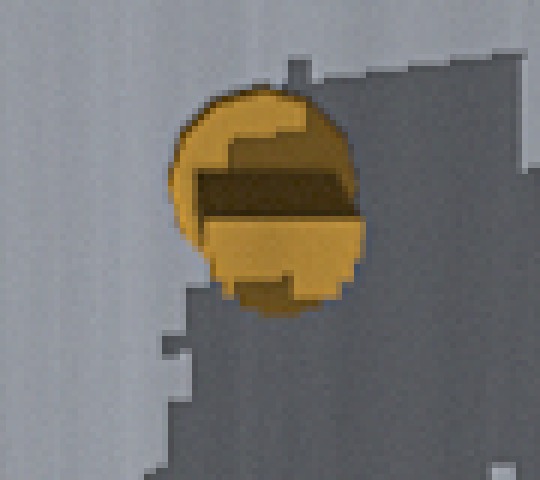

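```bash
python3 - <<'E'
from h import *
f=load('w4');s=r.get_obs();R0=R.from_rotvec(s['orientation']);P=s['tcp_pos']
tip=atz(f,347.2,163.8,.112);bu=atz(f,343.5,154.5,.086);print('tip',tip,'bushing',bu)
# ring hole in w4
c,d=ray(f,320,317.5); rc=c+d*((P[2]-.0024)-c[2])/d[2]
print('ring',rc,R0.inv().apply(rc-P)); print('needed tool shift',R0.inv().apply(tip-rc), 'plan TCP xy',P+tip-rc)
print(tri([(f,347.2,163.8),(load('top0'),394-.3,227.2)]))
plan(np.r_[P[:2]+(tip-rc)[:2]-[.04,0],.116],-92.1)
E
```

```text
tip [ 0.50976687 -0.20176749  0.112     ] bushing [ 0.51007042 -0.2016399   0.086     ]
ring [ 0.45920309 -0.18810635  0.15456526] [0.00302965 0.0003841  0.00238143]
needed tool shift [0.05125977 0.0119584  0.04224401] plan TCP xy [ 0.5067665  -0.20128238  0.1144    ]
(array([ 0.50670402, -0.20270343,  0.09345219]), [np.float64(0.0002601958735968284), np.float64(0.0002601958735968777)])
delta 0.0752 0.0889 0.2725 -0.0004 0.0019 0.0007
```

Call:
send_rows([
  [0.4,0.07,0.089,0.1,0,0,0],
  [0.4,0.07,0.089,0.2,0,0,0],
  [0.4,0.07,0.089,0.27,0,0,0],
  [0.4,0.07,0.089,0.27,0,0,0],
  [0.4,0.07,0.089,0.27,0,0,0],
])

```text
clock: 6.68
tcp_pos: [0.467, -0.2031, 0.1187]
orientation: [-3.14, 0.058, 0.002]
contact_force: [0.6, 0.1, -0.0]
grip_width: 0.0536
```

```bash
python3 - <<'E'
from h import *
f=shot('wrist','w5');s=r.get_obs();print(s['tcp_pos'])
print(proj(f,[[.5098,-.2018,.112]]))
cv2.imwrite('pics/w5c.png',cv2.resize(f['pixels'][160:360,230:410,::-1],None,fx=4,fy=4,interpolation=cv2.INTER_NEAREST)[:,:720][:600] if 0 else cv2.resize(f['pixels'][190:350,240:400,::-1],(600,600),interpolation=cv2.INTER_NEAREST))
E
```

```text
[ 0.4673585  -0.2035508   0.11919865]
[[309.46265831 212.79877923]]
```

View pics/w5c.png

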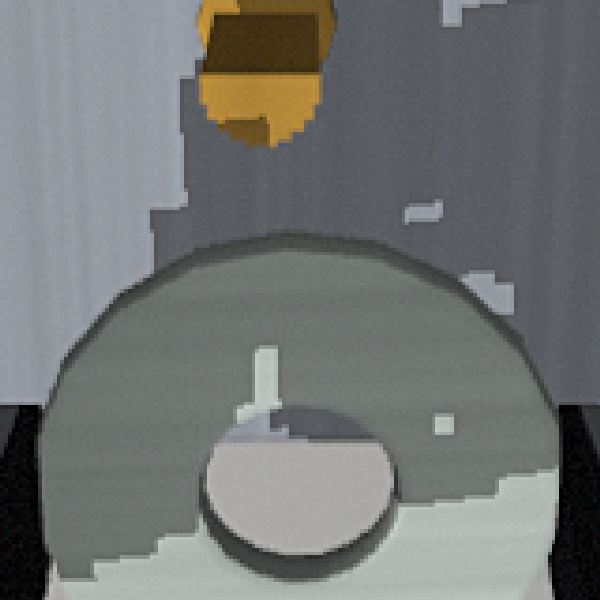

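Tip at (309.0,213.0) agrees with the prediction (309.5,212.8). The ring hole centre is at (319.4,321.0).

```bash
python3 - <<'E'
from h import *
f=load('w5');s=r.get_obs();R0=R.from_rotvec(s['orientation']);P=s['tcp_pos']
tip=atz(f,309,213,.112); rc=atz(f,319.4,321,P[2]-.0024)
print(tip,rc,R0.inv().apply(rc-P)); T=P+tip-rc; print('TCP target',T)
plan([T[0],T[1],.150],-92.1)
E
```

```text
[ 0.50973105 -0.20163013  0.112     ] [ 0.46804514 -0.20380592  0.11679865] [0.00069596 0.00023003 0.00239985]
TCP target [ 0.5090444  -0.20137501  0.1144    ]
delta 0.2771 -0.0251 -0.2054 -0.0001 0.0 -0.0004
```

Call:
send_rows([
  [0.4,0,0,-0.2,0,0,0],
  [0.4,0,0,-0.2,0,0,0],
  [0.4,0.14,-0.012,-0.2,0,0,0],
  [0.4,0.277,-0.025,-0.2,0,0,0],
  [0.4,0.277,-0.025,-0.2,0,0,0],
  [0.4,0.277,-0.025,-0.2,0,0,0],
  [0.4,0.277,-0.025,-0.2,0,0,0],
])

```text
clock: 7.32
tcp_pos: [0.5083, -0.2021, 0.149]
orientation: [-3.141, 0.061, 0.0]
contact_force: [-0.7, -0.8, -0.3]
grip_width: 0.0535
```

```bash
python3 - <<'E'
from h import *
plan([.5090,-.2014,.104],-92.1);print(r.get_obs()['tcp_pos'])
E
```

```text
delta 0.0042 -0.0051 0.3002 -0.0 0.0 -0.0007
[ 0.50833533 -0.20214044  0.14902426]
```

Call:
send_rows([
  [0.4,0.004,-0.005,0.08,0,0,0],
  [0.4,0.004,-0.005,0.16,0,0,0],
  [0.4,0.004,-0.005,0.2,0,0,0],
  [0.4,0.004,-0.005,0.24,0,0,0],
  [0.4,0.004,-0.005,0.3,0,0,0],
  [0.4,0.004,-0.005,0.3,0,0,0],
])

```text
clock: 7.82
tcp_pos: [0.5083, -0.2011, 0.1018]
orientation: [-3.14, 0.062, 0.004]
contact_force: [-0.9, 0.2, -0.5]
grip_width: 0.0534
```

```bash
python3 - <<'E'
from h import *
f=shot('wrist','w6');s=r.get_obs();print(s['tcp_pos'],s['contact_force'])
plan([.5090,-.2014,.0885],-92.1)
cv2.imwrite('pics/w6c.png',cv2.resize(f['pixels'][240:400,240:400,::-1],(500,500),interpolation=cv2.INTER_NEAREST))
E
```

```text
[ 0.50866257 -0.20133969  0.10262118] [ 0.40354151  0.39176044 -0.64532356]
delta 0.0025 0.0003 0.0941 -0.0001 0.0006 -0.0008
```

View pics/w6c.png

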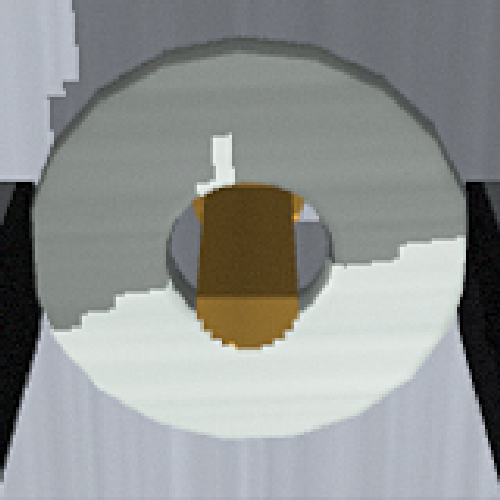

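The stem is through the hole and centred to within about 0.5 mm sideways. I'll lower to the plate.

Call:
send_rows([
  [0.4,0.002,0,0.03,0,0,0],
  [0.4,0.002,0,0.06,0,0,0],
  [0.4,0.002,0,0.08,0,0,0],
  [0.4,0.002,0,0.092,0,0,0],
  [0.4,0.002,0,0.092,0,0,0],
])

```text
clock: 8.28
tcp_pos: [0.5096, -0.2013, 0.0895]
orientation: [-3.141, 0.061, 0.001]
contact_force: [-0.1, -0.1, 0.3]
grip_width: 0.0538
```

Call:
send_rows([
  [0.4,0,0,0.007,0,0,0],
  [0.4,0,0,0.007,0,0,0],
  [0.4,0,0,0.007,0,0,0],
])

```text
clock: 8.53
tcp_pos: [0.5098, -0.2015, 0.0889]
orientation: [3.141, -0.061, 0.0]
contact_force: [0.5, 0.2, -0.1]
grip_width: 0.0536
```

Call:
send_rows([
  [0.4,0,0,0.008,0,0,0],
  [0.4,0,0,0.008,0,0,0],
  [0.4,0,0,0.008,0,0,0],
])

```text
clock: 8.78
tcp_pos: [0.51, -0.2016, 0.0885]
orientation: [-3.14, 0.061, -0.001]
contact_force: [-2.4, 1.7, 9.0]
grip_width: 0.0538
```

Call:
send_rows([
  [0.7,0,0,0,0,0,0],
  [0.74,0,0,0,0,0,0],
  [0.74,0,0,0,0,0,0],
  [0.74,0,0,-0.01,0,0,0],
  [0.74,0,0,-0.1,0,0,0],
  [0.74,0,0,-0.3,0,0,0],
  [0.74,0,0,-0.5,0,0,0],
  [0.74,-0.1,0,-0.6,0,0,0],
  [0.74,-0.26,0,-0.6,0,0,0],
  [0.74,-0.26,0,-0.6,0,0,0],
])

```text
clock: 9.62
tcp_pos: [0.4673, -0.2007, 0.179]
orientation: [-3.139, 0.066, 0.001]
contact_force: [-0.9, 0.1, -0.9]
grip_width: 0.0629
```

```bash
python3 - <<'E'
from h import *
f=shot('wrist','w7');s=r.get_obs();P=s['tcp_pos'];print(P,s['contact_force'],s['grip_width'])
e=proj(f,[[.5098,-.2016,z] for z in (.08,.086,.112)]);print(e)
u,v=e[1].astype(int)
x,y,ax=ring(f,(u-70,v-70,u+70,v+70));print(x,y,ax,atz(f,x,y,.086))
a=np.linspace(0,2*np.pi,9);print(np.ptp(proj(f,np.c_[.5098+.028*np.cos(a),-.2016+.028*np.sin(a),0*a+.086]),axis=0))
plan([.5,-.05,.2],-60)
cv2.imwrite('pics/w7c.png',cv2.resize(f['pixels'][max(v-80,0):v+80,u-80:u+80,::-1],(560,560),interpolation=cv2.INTER_NEAREST));print(u,v)
E
```

```text
[ 0.46904731 -0.20013138  0.1786892 ] [ 0.25749407 -0.03935802 -0.27148715] 0.06365572750027171
[[316.83312481 168.82011902]
 [316.76607712 170.65511654]
 [316.43158476 179.80968538]]
317.5201873779297 168.73699188232422 (95.97332763671875, 96.40840911865234) [ 0.5108679 -0.2020738  0.086    ]
[98.93523609 98.73098893]
delta 0.1653 -1.0087 -0.1404 -0.0004 -0.0003 -0.1797
316 170
```

View pics/w7c.png

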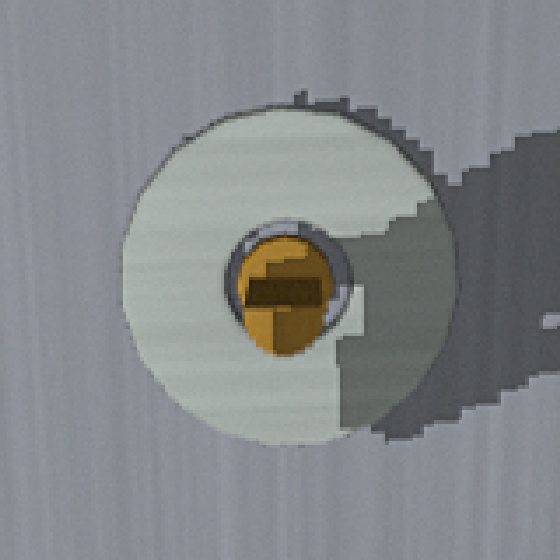

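The ring lies flat and concentric with the bushing to within about 2 mm. Next is the knob.

```bash
python3 - <<'E'
from h import *
plan([.53,-.02,.22],-70);plan([.60,.235,.18],-45)
E
```

```text
delta 0.357 -1.2169 -0.2733 -0.0005 -0.0003 -0.1241
delta 0.7535 -2.9342 -0.0038 -0.0004 -0.0004 -0.263
```

Call:
send_rows([
  [0.74,0.04,-0.15,-0.08,0,0,-0.02],
  [0.74,0.1,-0.36,-0.16,0,0,-0.04],
  [0.74,0.17,-0.58,-0.22,0,0,-0.06],
  [0.74,0.23,-0.8,-0.25,0,0,-0.08],
  [0.74,0.3,-1,-0.25,0,0,-0.1],
  [0.74,0.3,-1,-0.25,0,0,-0.1],
  [0.74,0.3,-1,-0.25,0,0,-0.1],
])

```text
clock: 10.25
tcp_pos: [0.5227, -0.0495, 0.2153]
orientation: [3.111, 0.438, 0.0]
contact_force: [-0.0, -1.4, -0.7]
grip_width: 0.0634
```

```bash
python3 - <<'E'
from h import *
plan([.60,.235,.18],-45);print(r.get_obs()['joints'])
E
```

```text
delta 1.019 -1.6809 0.2354 0.0001 -0.0001 -0.161
[-0.64435327  0.32101102  0.76404721  1.97879416 -0.27265463  0.94488791
 -1.03531682]
```

Call:
send_rows([
  [0.74,0.1,-0.17,0,0,0,-0.02],
  [0.74,0.22,-0.36,0,0,0,-0.04],
  [0.74,0.35,-0.58,0.1,0,0,-0.06],
  [0.74,0.48,-0.8,0.12,0,0,-0.1],
  [0.74,0.6,-1,0.12,0,0,-0.13],
  [0.74,0.6,-1,0.12,0,0,-0.16],
  [0.74,0.6,-1,0.12,0,0,-0.16],
  [0.74,0.6,-1,0.12,0,0,-0.16],
])

```text
clock: 10.92
tcp_pos: [0.5675, 0.115, 0.1971]
orientation: [2.909, 1.183, -0.001]
contact_force: [-0.5, -1.1, 0.7]
grip_width: 0.0636
```

```bash
python3 - <<'E'
from h import *
plan([.60,.235,.18],-45)
E
```

```text
delta 0.7134 -0.4215 0.1129 0.0002 0.0004 -0.0041
```

Call:
send_rows([
  [0.74,0.2,-0.12,0.03,0,0,0],
  [0.74,0.4,-0.25,0.06,0,0,0],
  [0.74,0.6,-0.37,0.09,0,0,0],
  [0.74,0.71,-0.42,0.11,0,0,0],
  [0.74,0.71,-0.42,0.11,0,0,0],
  [0.74,0.71,-0.42,0.11,0,0,0],
])

```text
clock: 11.42
tcp_pos: [0.5993, 0.2351, 0.1803]
orientation: [2.908, 1.186, -0.001]
contact_force: [0.2, -0.8, 0.0]
grip_width: 0.0631
```

```bash
python3 - <<'E'
from h import *
f=shot('wrist','w8');s=r.get_obs();R0=R.from_rotvec(s['orientation']);P=s['tcp_pos'];print(P)
e=proj(f,[[.611,.251,.0],[.611,.251,.044],P]);print(e)
u,v=[int(q) for q in e[1]]
g=f['pixels'].max(2); m=(g<45).astype(np.uint8); n,l,st,c=cv2.connectedComponentsWithStats(m)
for k in range(1,n):
    if st[k,4]>300: print(st[k],c[k])
cv2.imwrite('pics/w8c.png',cv2.resize(cv2.convertScaleAbs(f['pixels'][v-75:v+75,u-75:u+75,::-1],alpha=2.,beta=20),(600,600),interpolation=cv2.INTER_NEAREST));print(u-75,v-75)
E
```

```text
[0.59939731 0.23368323 0.18068681]
[[315.15889628 179.54066038]
 [314.63994636 192.3573445 ]
 [322.75952945 328.27349309]]
[ 291  143   57   69 2579] [319.0558356  177.62310973]
[    0   301   640   179 52967] [333.10017558 422.58317443]
239 117
```

View pics/w8c.png

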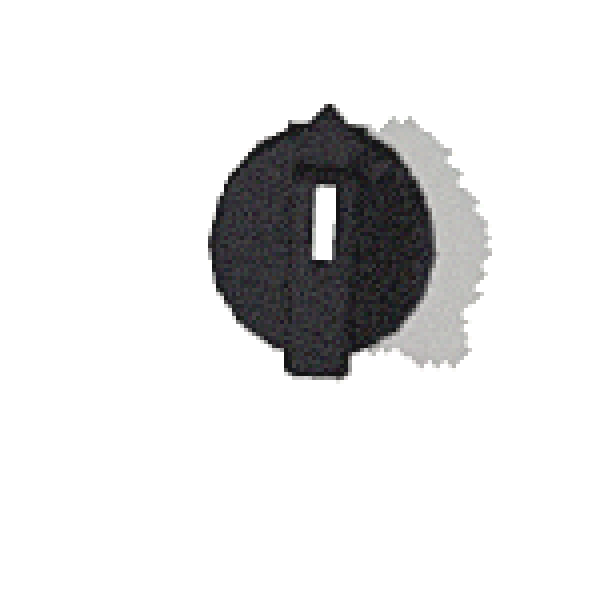

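The picture shows the knob with its bar nearly along tool x, nose at (329,104) in the crop and the bar's far end at (317,374).

```bash
python3 - <<'E'
from h import *
f=load('w8');s=r.get_obs();R0=R.from_rotvec(s['orientation']);P=s['tcp_pos']
o=lambda x,y:(x/4+239-.5,y/4+117-.5)
A=atz(f,*o(317.5,375),.044);B=atz(f,*o(326.5,186),.044);C=atz(f,*o(322.5,260),.044)
N=atz(f,*o(329.5,106),.022);N2=atz(f,*o(329.5,106),.024)
ang=lambda a,b:np.degrees(np.arctan2(*(b-a)[1::-1]))
print(A,B,C,N);print('len A-N',np.linalg.norm((N-A)[:2]),'yaws',ang(A,B),ang(C,B),ang(A,N),ang(A,C))
yaw=np.radians(ang(A,N)); d=np.array([np.cos(yaw),np.sin(yaw),0])
print('centre from A',A+.018*d,'from N',N-.027*d)
# skirt circle: ellipse of width 211..435 at z~.022 (upper rim) 
K=atz(f,*o(322.5,240),.022);print('skirt centre',K, 'bar mid', (A+N)/2-.0045*d)
E
```

```text
[0.60341489 0.24049874 0.044     ] [0.62802358 0.26238518 0.044     ] [0.61856139 0.25407811 0.044     ] [0.63612091 0.26944569 0.022     ]
len A-N 0.04367619627830567 yaws 41.64919908035386 41.28061781276543 41.510921023653474 41.87733708356417
centre from A [0.61689382 0.25242847 0.044     ] from N [0.61590251 0.2515511  0.022     ]
skirt centre [0.61797587 0.25346512 0.022     ] bar mid [0.61639816 0.25198978 0.033     ]
```

```bash
python3 - <<'E'
from h import *
plan([.6165,.2522,.07],-48.5)
E
```

```text
delta 0.1688 -0.0097 0.7377 0.0004 0.0004 0.0155
```

Call:
send_rows([
  [0.5,0.1,-0.01,0.2,0,0,0.015],
  [0.5,0.169,-0.01,0.4,0,0,0.0155],
  [0.5,0.169,-0.01,0.6,0,0,0.0155],
  [0.5,0.169,-0.01,0.735,0,0,0.0155],
  [0.5,0.169,-0.01,0.735,0,0,0.0155],
  [0.5,0.169,-0.01,0.735,0,0,0.0155],
])

```text
clock: 11.97
tcp_pos: [0.616, 0.2524, 0.0704]
orientation: [2.936, 1.113, -0.003]
contact_force: [-0.5, -1.2, 0.4]
grip_width: 0.0428
```

```bash
python3 - <<'E'
from h import *
f=shot('wrist','w9');s=r.get_obs();P=s['tcp_pos'];print(P,s['grip_width'],s['contact_force'])
g=f['pixels']; m=(g.min(2)>200).astype(np.uint8); n,l,st,c=cv2.connectedComponentsWithStats(m)
for k in range(1,n):
    if st[k,4]>60:
        rr=cv2.minAreaRect(np.argwhere(l==k)[:,::-1].astype(np.float32)); print(st[k],c[k],rr)
d=np.array([np.cos(np.radians(41.5)),np.sin(np.radians(41.5)),0]);C=np.array([.6165,.2522,.044])
print(proj(f,[C,C+.018*d,C-.018*d, C-.004*d, C+.014*d]))
plan([.6165,.2522,.0365],-48.5)
E
```

```text
[0.61710419 0.25327088 0.07182061] 0.04274094338576943 [-0.40467983 -0.9541948   1.00758382]
[[320.82178328 292.46105483]
 [320.88478421 254.67276726]
 [320.76286096 327.8029622 ]
 [320.80835126 300.51764739]
 [320.87041001 263.29448903]]
delta -0.0079 0.0023 0.2355 0.0004 -0.0002 0.0004
```

```bash
python3 - <<'E'
from h import *
f=load('w9'); g=f['pixels'].max(2)
for th in (60,90,130):
    m=np.zeros_like(g); m[235:345,290:350]=(g[235:345,290:350]>th); n,l,st,c=cv2.connectedComponentsWithStats(m)
    for k in range(1,n):
        if 60<st[k,4]<1500: print(th,st[k],c[k],cv2.minAreaRect(np.argwhere(l==k)[:,::-1].astype(np.float32)))
f8=load('w8');o=lambda x,y:(x/4+239-.5,y/4+117-.5);g8=f8['pixels'].max(2)
m=np.zeros_like(g8);m[150:190,310:330]=g8[150:190,310:330]>60;n,l,st,c=cv2.connectedComponentsWithStats(m)
print([(st[k],c[k]) for k in range(1,n) if 30<st[k,4]<300])
E
```

```text
60 [317 261   8  26 208] [320.5 273.5] ((320.5, 273.5), (25.0, 7.0), 90.0)
90 [317 261   8  26 201] [320.51741294 273.18905473] ((320.5, 273.5), (25.0, 7.0), 90.0)
130 [318 261   7  25 172] [320.98837209 272.79069767] ((321.0, 273.0), (24.0, 6.0), 90.0)
[(array([317, 163,   6,  19,  99], dtype=int32), array([319.52525253, 172.31313131]))]
```

```bash
python3 - <<'E'
from h import *
x,e=tri([(load('w8'),319.5,172.3),(load('w9'),320.5,273.4)]);print(x,e)
f=load('w9');print(atz(f,320.5,273.4,.044)-.009*0)
E
```

```text
[0.62316336 0.25825851 0.04351298] [np.float64(2.871116769523138e-05), np.float64(2.8711167695038055e-05)]
[0.62331318 0.25843263 0.044     ]
```

Top height triangulates to 43.5 mm, as the text says, and the alignment is good. Descend and grip.

Call:
send_rows([
  [0.5,-0.004,0.002,0.1,0,0,0],
  [0.5,-0.005,0.002,0.18,0,0,0],
  [0.5,-0.005,0.002,0.23,0,0,0],
  [0.5,-0.005,0.002,0.23,0,0,0],
])

```text
clock: 12.35
tcp_pos: [0.6145, 0.2544, 0.0342]
orientation: [2.935, 1.12, -0.004]
contact_force: [-0.1, -0.6, -0.4]
grip_width: 0.043
```

Call:
send_rows([
  [0.05,0,0,0,0,0,0],
  [0.05,0,0,0,0,0,0],
  [0.05,0,0,0,0,0,0],
  [0.05,0,0,0,0,0,0],
  [0.05,0,0,0,0,0,0],
  [0.05,0,0,0,0,0,0],
  [0.05,0,0,0,0,0,0],
  [0.05,0,0,0,0,0,0],
], squeeze=80)

```text
clock: 13.02
tcp_pos: [0.6163, 0.255, 0.0367]
orientation: [-2.935, -1.12, -0.002]
contact_force: [-0.6, 0.2, 5.4]
grip_width: 0.0101
```

Call:
send_rows([
  [0.05,0,0,-0.05,0,0,0],
  [0.05,0,0,-0.25,0,0,0],
  [0.05,0,0,-0.5,0,0,0],
  [0.05,0,0,-0.75,0,0,0],
  [0.05,0,0,-1,0,0,0],
  [0.05,0,0,-1,0,0,0],
  [0.05,0,0,-1,0,0,0],
])

```text
clock: 13.6
tcp_pos: [0.6169, 0.2551, 0.1886]
orientation: [-2.934, -1.12, -0.007]
contact_force: [-0.5, -0.5, -1.8]
grip_width: 0.0103
```

```bash
cat >> h.py <<'E'
def line(f,box,th=90):
    u0,v0,u1,v1=box; g=f['pixels'].max(2); m=np.zeros_like(g); m[v0:v1,u0:u1]=g[v0:v1,u0:u1]>th
    n,l,st,c=cv2.connectedComponentsWithStats(m)
    for k in range(1,n):
        if 60<st[k,4]<3000: print(st[k],c[k],cv2.minAreaRect(np.argwhere(l==k)[:,::-1].astype(np.float32)))
E
python3 - <<'E'
from h import *
f=shot('wrist','w10');s=r.get_obs();R0=R.from_rotvec(s['orientation']);P=s['tcp_pos'];print(P,s['grip_width'],s['contact_force'])
w=R0.apply
print('expect',proj(f,[P+w([.0095,0,-.0075]),P+w([.018,0,-.0075]),P+w([0,0,-.0075])]))
line(f,(295,200,345,330)); line(f,(295,200,345,330),150)
cv2.imwrite('pics/w10c.png',cv2.resize(cv2.convertScaleAbs(f['pixels'][200:400,220:420,::-1],alpha=2,beta=20),(600,600),interpolation=cv2.INTER_NEAREST))
plan([.59,.12,.2],-60)
E
```

```text
[0.6154796  0.25495246 0.186317  ] 0.009886364228856562 [-0.05042223 -0.29415272 -1.53811427]
expect [[317.66595928 313.41156445]
 [317.61770532 292.16925524]
 [317.71776063 336.21550472]]
[ 295  200   50   51 2287] [319.54263227 222.44075208] ((319.5, 225.0), (50.0, 49.0), 90.0)
[315 302   9  28 227] [319.28634361 315.56387665] ((319.0, 315.5), (27.0, 8.0), 90.0)
[ 295  200   50   50 1871] [321.17851416 221.64938536] ((319.5, 224.5), (49.0, 49.0), 90.0)
[316 303   8  16 107] [319.76635514 309.28037383] ((319.5, 310.5), (15.0, 7.0), 90.0)
delta -0.7261 0.5576 -0.092 -0.0001 -0.0002 0.0655
```

```bash
python3 - <<'E'
from h import *
from scipy.optimize import least_squares
# column profiles: bar end (z .044, x=-18), nose tip
for n,c0,rows in (('w8',318,(200,220)),('w8',321,(135,165)),('w9',320,(225,262)),('w9',320,(300,345)),('w10',319,(235,305)),('w10',319,(328,375))):
    g=load(n)['pixels'].max(2).astype(int); print(n,rows,g[rows[0]:rows[1],c0-1:c0+2].mean(1).astype(int).tolist())
P=[]
for i in range(6):
    f=r.grab_frame('wrist'); s=r.get_obs(); R0=R.from_rotvec(s['orientation']); c,_=ray(f,0,0); P.append(np.r_[c,s['tcp_pos'],R0.inv().apply(c-s['tcp_pos'])])
print(np.round(np.array(P)*1e3,2))
E
```

```text
w8 (200, 220) [10, 17, 15, 20, 15, 15, 14, 18, 15, 20, 2, 65, 127, 144, 140, 139, 138, 138, 140, 138]
w8 (135, 165) [139, 139, 139, 140, 140, 140, 145, 123, 38, 5, 11, 10, 18, 17, 17, 21, 18, 16, 21, 18, 17, 17, 17, 10, 4, 9, 8, 4, 58, 136]
w9 (225, 262) [7, 14, 19, 18, 21, 18, 17, 21, 20, 22, 17, 19, 18, 21, 17, 19, 20, 17, 18, 18, 22, 18, 6, 3, 6, 11, 14, 7, 9, 12, 9, 5, 15, 14, 7, 40, 138]
w9 (300, 345) [13, 9, 11, 17, 11, 9, 5, 11, 11, 14, 9, 15, 13, 9, 15, 12, 15, 14, 12, 10, 17, 13, 12, 14, 13, 12, 0, 106, 166, 155, 153, 154, 156, 153, 153, 154, 153, 154, 153, 154, 154, 153, 153, 154, 154]
w10 (235, 305) [152, 152, 152, 151, 150, 152, 152, 159, 138, 61, 0, 8, 10, 8, 7, 9, 4, 8, 5, 2, 11, 7, 4, 19, 19, 22, 14, 19, 17, 20, 18, 18, 15, 15, 20, 19, 22, 16, 19, 19, 16, 20, 22, 19, 21, 19, 15, 17, 7, 6, 9, 6, 6, 5, 11, 8, 12, 7, 6, 11, 10, 13, 15, 14, 15, 11, 6, 84, 161, 186]
w10 (328, 375) [113, 112, 113, 117, 97, 0, 14, 11, 11, 17, 10, 13, 15, 6, 12, 9, 11, 14, 10, 13, 10, 10, 8, 10, 11, 16, 16, 5, 14, 9, 8, 9, 13, 10, 11, 13, 12, 7, 17, 11, 11, 15, 8, 11, 12, 19, 9]
[[ 6.7660e+02  3.0989e+02  3.1734e+02  6.1467e+02  2.5476e+02  1.8491e+02
   8.2680e+01  4.0000e-02 -1.3257e+02]
 [ 6.7610e+02  3.0988e+02  3.1574e+02  6.1438e+02  2.5466e+02  1.8419e+02
   8.2420e+01 -1.9000e-01 -1.3180e+02]
 [ 6.7593e+02  3.0985e+02  3.1492e+02  6.1440e+02  2.5456e+02  1.8396e+02
   8.2280e+01 -3.5000e-01 -1.3124e+02]
 [ 6.7598e+02  3.0981e+02  3.1463e+02  6.1455e+02  2.5449e+02  1.8397e+02
   8.2230e+01 -4.2000e-01 -1.3094e+02]
 [ 6.7613e+02  3.0977e+02  3.1468e+02  6.1478e+02  2.5451e+02  1.8416e+02
   8.2180e+01 -4.1000e-01 -1.3075e+02]
 [ 6.7631e+02  3.0974e+02  3.1490e+02  6.1503e+02  2.5449e+02  1.8445e+02
   8.2190e+01 -4.4000e-01 -1.3066e+02]]
```

```bash
python3 - <<'E'
from h import *
for n,top,bot,end,u in (('w9',260.4,287.0,326.8,320.5),('w8',162.8,181.8,210.6,319.5)):
    f=load(n); a,b,e=[atz(f,u,v,.044) for v in (top,bot,end)]
    print(n,'line top from end',np.linalg.norm(a-e)*1e3,'line bottom',np.linalg.norm(b-e)*1e3)
g=load('w9')['pixels'].max(2).astype(int);print(g[195:226,319:322].mean(1).astype(int).tolist())
f=r.grab_frame('wrist');s=r.get_obs();pickle.dump(f,open('pics/w11.pkl','wb'))
R0=R.from_rotvec(s['orientation']);P=s['tcp_pos']
g=f['pixels'].max(2).astype(int);print('w11',g[235:256,318:321].mean(1).astype(int).tolist(),g[298:340,318:321].mean(1).astype(int).tolist());line(f,(300,260,340,345))
c,_=ray(f,0,0)
for z in (-.006,-.0073,-.009):
  for v in (301.7,332.5):
    c,d=ray(f,319.3,v); c=R0.inv().apply(c-P);d=R0.inv().apply(d);print(z,v,(c+d*(z-c[2])/d[2])*1e3)
E
```

```text
w9 line top from end 32.82232300022062 line bottom 20.150544676209886
w8 line top from end 33.28502551585418 line bottom 20.37057705413292
[157, 156, 156, 157, 157, 156, 156, 155, 157, 156, 157, 155, 157, 156, 154, 156, 156, 156, 155, 156, 156, 156, 165, 139, 20, 0, 6, 9, 9, 6, 7]
w11 [150, 152, 151, 150, 151, 150, 151, 158, 139, 58, 0, 5, 9, 5, 9, 10, 7, 13, 12, 12, 8] [15, 11, 14, 3, 83, 158, 185, 181, 179, 181, 180, 181, 180, 181, 180, 182, 182, 170, 144, 120, 107, 109, 111, 112, 112, 110, 111, 112, 112, 110, 112, 111, 112, 118, 98, 1, 7, 9, 14, 13, 12, 12]
[315 302   9  31 255] [319.23921569 317.        ] ((319.0, 317.0), (30.0, 8.0), 90.0)
-0.006 301.7 [13.47893285 -0.32491231 -6.        ]
-0.006 332.5 [ 0.90548976 -0.3296713  -6.        ]
-0.0073 301.7 [14.19545572 -0.32548223 -7.3       ]
-0.0073 332.5 [ 1.7531573  -0.33019159 -7.3       ]
-0.009 301.7 [15.13244717 -0.32622751 -9.        ]
-0.009 332.5 [ 2.86164563 -0.33087196 -9.        ]
```

```bash
python3 - <<'E'
from h import *
plan([.57,.12,.2],-61)
E
```

```text
delta -0.8227 0.468 -0.1003 -0.0 0.0006 0.071
```

Call:
send_rows([
  [0.05,-0.12,0.07,-0.05,0,0,0.01],
  [0.05,-0.28,0.16,-0.1,0,0,0.025],
  [0.05,-0.45,0.26,-0.1,0,0,0.04],
  [0.05,-0.62,0.35,-0.1,0,0,0.055],
  [0.05,-0.76,0.43,-0.1,0,0,0.065],
  [0.05,-0.82,0.47,-0.1,0,0,0.071],
])

```text
clock: 14.5
tcp_pos: [0.5697, 0.1161, 0.2007]
orientation: [3.043, 0.777, -0.002]
contact_force: [0.3, 0.4, -1.4]
grip_width: 0.0101
```

```bash
python3 - <<'E'
from h import *
plan([.53,-.02,.2],-74)
E
```

```text
delta -0.6675 0.6692 0.0064 0.0002 0.0005 0.0703
```

Call:
send_rows([
  [0.05,-0.12,0.12,0,0,0,0.012],
  [0.05,-0.28,0.28,0,0,0,0.03],
  [0.05,-0.44,0.44,0,0,0,0.046],
  [0.05,-0.58,0.58,0,0,0,0.06],
  [0.05,-0.67,0.67,0,0,0,0.07],
  [0.05,-0.67,0.67,0,0,0,0.07],
])

```text
clock: 15.0
tcp_pos: [0.5308, -0.0207, 0.2011]
orientation: [3.11, 0.436, -0.0]
contact_force: [0.1, -0.5, -1.3]
grip_width: 0.0101
```

```bash
python3 - <<'E'
from h import *
plan([.463,-.2016,.18],-92.1)
E
```

```text
delta -0.7663 1.0349 0.1421 0.0004 0.0001 0.1004
```

Call:
send_rows([
  [0.05,-0.1,0.14,0,0,0,0.014],
  [0.05,-0.24,0.32,0,0,0,0.03],
  [0.05,-0.4,0.52,0,0,0,0.05],
  [0.05,-0.55,0.74,0,0,0,0.07],
  [0.05,-0.68,0.9,0,0,0,0.09],
  [0.05,-0.766,1,0,0,0,0.1004],
  [0.05,-0.766,1,0.1,0,0,0.1004],
  [0.05,-0.766,1,0.14,0,0,0.1004],
  [0.05,-0.766,1,0.14,0,0,0.1004],
  [0.05,-0.766,1,0.14,0,0,0.1004],
  [0.05,-0.766,1,0.14,0,0,0.1004],
  [0.05,-0.766,1,0.14,0,0,0.1004],
])

```text
clock: 16.0
tcp_pos: [0.4647, -0.192, 0.1802]
orientation: [3.141, -0.043, 0.001]
contact_force: [0.1, 0.4, -0.9]
grip_width: 0.0104
```

```bash
cat > stem.py <<'E'
from h import *
s=r.get_obs();f=r.grab_frame('wrist');R0=R.from_rotvec(s['orientation']);P=s['tcp_pos']
im=f['pixels'].astype(int); m=((im[:,:,0]-im[:,:,2])>40).astype(np.uint8)
u,v=proj(f,[[.5098,-.2016,.1]])[0].astype(int); k=np.zeros_like(m); k[max(v-50,0):v+50,u-40:u+40]=1; m&=k
print('P',P,'vel',np.abs(s['qvel']).max(),'yaw',np.degrees(np.arctan2(*R0.as_matrix()[1::-1,1])))
# fit stem model silhouette: tip D (bright part) via fit of bushing+stem convex silhouette
from scipy.optimize import least_squares
a=np.linspace(0,2*np.pi,90); yaw=np.radians(-2.1); Rz=R.from_euler('z',yaw)
D=np.array([[min(.006*np.cos(t),.0015),.006*np.sin(t)] for t in a]); B=.008*np.c_[np.cos(a),np.sin(a)]
def mask(x,y,S=4):
    out=np.zeros(((100)*S,(80)*S),np.uint8); o=np.array([u-40,max(v-50,0)])
    for sh,z0,z1 in ((D,.08,.112),(B,.086,.086)):
        pts=np.vstack([proj(f,np.c_[Rz.apply(np.c_[sh,0*a]) [:,:2]+[x,y],0*a+z]) for z in (z0,z1)])
        if sh is D: pts=np.vstack([proj(f,np.c_[Rz.apply(np.c_[sh,0*a])[:,:2]+[x,y],0*a+z]) for z in (.086,.112)])
        cv2.fillConvexPoly(out,cv2.convexHull(np.round((pts-o+.5)*S).astype(np.int32)),1)
    return cv2.resize(out.astype(np.float32),(80,100),interpolation=cv2.INTER_AREA)
obs=m[max(v-50,0):max(v-50,0)+100,u-40:u+40].astype(np.float32)
best=min(((np.abs(mask(x,y)-obs).sum(),x,y) for x in np.arange(.505,.5151,.0005) for y in np.arange(-.2065,-.1970,.0005)))
print('stem fit',best,'area',obs.sum())
line(f,(300,260,340,345))
c,_=ray(f,0,0); g=f['pixels'].max(2).astype(int); print(g[294:342,318:321].mean(1).astype(int).tolist())
pickle.dump((f,P,R0),open('pics/w12.pkl','wb'))
E
python3 stem.py
```

```text
P [ 0.46471139 -0.19199989  0.18022773] vel 0.007485647847328398 yaw -91.5663302464003
stem fit (np.float32(59.875), np.float64(0.5094999999999995), np.float64(-0.20149999999999998)) area 724.0
[316 303   8  30 240] [319.5 317.5] ((319.5, 317.5), (29.0, 7.0), 90.0)
[12, 9, 10, 9, 8, 13, 9, 1, 52, 107, 130, 128, 124, 126, 125, 125, 125, 124, 126, 126, 127, 127, 126, 126, 127, 126, 126, 126, 126, 127, 126, 127, 127, 127, 125, 126, 127, 132, 112, 24, 9, 15, 12, 15, 18, 14, 17, 18]
```

```bash
python3 - <<'E'
from h import *
plan([.5102,-.2019,.158],-92.1)
E
```

```text
delta 0.3056 0.0567 0.1486 -0.0 -0.0002 0.0028
```

Call:
send_rows([
  [0.05,0.1,0.02,0,0,0,0.0028],
  [0.05,0.2,0.04,0,0,0,0.0028],
  [0.05,0.3056,0.0567,0.03,0,0,0.0028],
  [0.05,0.3056,0.0567,0.1,0,0,0.0028],
  [0.05,0.3056,0.0567,0.13,0,0,0.0028],
  [0.05,0.3056,0.0567,0.13,0,0,0.0028],
  [0.05,0.3056,0.0567,0.13,0,0,0.0028],
  [0.05,0.3056,0.0567,0.13,0,0,0.0028],
  [0.05,0.3056,0.0567,0.13,0,0,0.0028],
  [0.05,0.3056,0.0567,0.13,0,0,0.0028],
])

```text
clock: 16.88
tcp_pos: [0.5094, -0.2026, 0.1608]
orientation: [-3.141, 0.06, -0.001]
contact_force: [-0.6, 0.1, -1.2]
grip_width: 0.0104
```

```bash
python3 - <<'E'
from h import *
s=r.get_obs();print(s['tcp_pos'],np.abs(s['qvel']).max())
plan([.5102,-.2019,.150],-92.1)
E
```

```text
[ 0.50942281 -0.20256515  0.16078464] 0.004471999233339654
delta 0.005 -0.0046 0.0719 -0.0001 -0.0002 -0.0005
```

Call:
send_rows([
  [0.05,0.005,-0.0046,0.03,0,0,0],
  [0.05,0.005,-0.0046,0.06,0,0,0],
  [0.05,0.005,-0.0046,0.08,0,0,0],
  [0.05,0.005,-0.0046,0.09,0,0,0],
  [0.05,0.005,-0.0046,0.1,0,0,0],
  [0.05,0.005,-0.0046,0.1,0,0,0],
  [0.05,0.005,-0.0046,0.1,0,0,0],
])

```text
clock: 17.47
tcp_pos: [0.5102, -0.2019, 0.1453]
orientation: [-3.141, 0.06, 0.0]
contact_force: [-0.3, -0.7, -0.1]
grip_width: 0.0098
```

Call:
send_rows([
  [0.05,0,0,0.01,0,0,0],
  [0.05,0,0,0.02,0,0,0],
  [0.05,0,0,0.03,0,0,0],
  [0.05,0,0,0.03,0,0,0],
  [0.05,0,0,0.03,0,0,0],
])

```text
clock: 17.88
tcp_pos: [0.5102, -0.2018, 0.1408]
orientation: [-3.141, 0.06, 0.0]
contact_force: [-0.8, 1.1, -1.5]
grip_width: 0.0098
```

Past the lead-in with no contact force, so the D is engaged. Carry on down.

Call:
send_rows([
  [0.05,0,0,0.015,0,0,0],
  [0.05,0,0,0.03,0,0,0],
  [0.05,0,0,0.04,0,0,0],
  [0.05,0,0,0.05,0,0,0],
  [0.05,0,0,0.05,0,0,0],
  [0.05,0,0,0.05,0,0,0],
])

```text
clock: 18.38
tcp_pos: [0.5102, -0.2018, 0.1332]
orientation: [-3.141, 0.06, 0.001]
contact_force: [0.5, 0.9, -1.7]
grip_width: 0.01
```

Call:
send_rows([
  [0.05,0,0,0.01,0,0,0],
  [0.05,0,0,0.017,0,0,0],
  [0.05,0,0,0.017,0,0,0],
  [0.05,0,0,0.017,0,0,0],
])

```text
clock: 18.72
tcp_pos: [0.5103, -0.2018, 0.1307]
orientation: [-3.141, 0.06, 0.0]
contact_force: [1.3, 1.0, -1.6]
grip_width: 0.0101
```

Call:
send_rows([
  [0.05,0,0,0.004,0,0,0],
  [0.05,0,0,0.008,0,0,0],
  [0.05,0,0,0.008,0,0,0],
  [0.05,0,0,0.008,0,0,0],
])

```text
clock: 19.05
tcp_pos: [0.5104, -0.2018, 0.13]
orientation: [-3.141, 0.06, -0.0]
contact_force: [-1.5, 2.2, 5.1]
grip_width: 0.0101
```

Home on the stem with the spring beginning to bear (about 6.4 N net). Now press.

Call:
send_rows([
  [0.05,0,0,0,0,0,0],
  [0.05,0,0,0,0,0,0],
  [0.05,0,0,0.005,0,0,0],
  [0.05,0,0,0.01,0,0,0],
  [0.05,0,0,0.015,0,0,0],
  [0.05,0,0,0.02,0,0,0],
  [0.05,0,0,0.02,0,0,0],
  [0.05,0,0,0.02,0,0,0],
])

```text
clock: 19.72
tcp_pos: [0.5104, -0.2019, 0.1273]
orientation: [-3.14, 0.06, -0.001]
contact_force: [-2.7, 3.1, 9.2]
grip_width: 0.0101
```

Call:
send_rows([
  [0.05,0,0,0.005,0,0,0],
  [0.05,0,0,0.01,0,0,0],
  [0.05,0,0,0.015,0,0,0],
  [0.05,0,0,0.015,0,0,0],
  [0.05,0,0,0.015,0,0,0],
])

```text
clock: 20.13
tcp_pos: [0.5106, -0.202, 0.1263]
orientation: [-3.139, 0.06, -0.002]
contact_force: [-6.2, 5.3, 22.9]
grip_width: 0.01
```

The force rose sharply at 4 mm of travel, so the stem is on its stop. I'll settle and check for slip in the grip and for ring position.

Call:
send_rows([
  [0.05,0,0,0,0,0,0],
  [0.05,0,0,0,0,0,0],
  [0.05,0,0,0,0,0,0],
  [0.05,0,0,0,0,0,0],
  [0.05,0,0,0,0,0,0],
  [0.05,0,0,0,0,0,0],
])

```text
clock: 20.63
tcp_pos: [0.5106, -0.202, 0.1263]
orientation: [-3.139, 0.06, -0.002]
contact_force: [-6.3, 6.3, 23.0]
grip_width: 0.0103
```

```bash
python3 - <<'E'
from h import *
s=r.get_obs();f=shot('wrist','w13');R0=R.from_rotvec(s['orientation']);P=s['tcp_pos'];print(P,s['contact_force'],s['grip_width'],R0.as_matrix()[:,2])
line(f,(300,290,340,345)); g=f['pixels'].max(2).astype(int); print(g[294:342,318:321].mean(1).astype(int).tolist())
# ring visible part: greenish pixels vs prediction of ring circle
im=f['pixels'].astype(int); m=((im[:,:,1]-im[:,:,0])>6).astype(np.uint8); k=np.zeros_like(m);k[180:345,240:400]=1;m&=k
ys,xs=np.nonzero(m);print('ring px',len(xs),xs.min(),xs.max(),ys.min(),ys.max())
a=np.linspace(0,2*np.pi,73);q=proj(f,np.c_[.5098+.028*np.cos(a),-.2016+.028*np.sin(a),0*a+.086]);print(q.min(0),q.max(0))
t=r.grab_frame('top'); 
for nme,u,v in (('light',154,203),('smoke',142,258),('rasp',240,306),('gran',505,292)):
    print(nme,np.abs(t['pixels'][v-25:v+25,u-25:u+25].astype(int)-load('top0')['pixels'][v-25:v+25,u-25:u+25]).mean())
E
```

```text
[ 0.51057201 -0.20200463  0.12629084] [-6.29839508  6.27531059 23.03915039] 0.01026115772523926 [ 0.00121616  0.00174425 -0.99999774]
[315 303   9  30 262] [319.1221374  317.52290076] ((319.0, 317.5), (29.0, 8.0), 90.0)
[14, 12, 14, 15, 14, 16, 14, 8, 69, 135, 162, 157, 156, 155, 157, 156, 156, 157, 158, 157, 158, 157, 157, 157, 157, 159, 157, 157, 157, 157, 158, 158, 157, 158, 156, 158, 160, 165, 141, 34, 16, 23, 22, 22, 21, 23, 24, 23]
ring px 3180 240 399 180 344
[258.35238592 225.22411168] [376.28142696 332.21109538]
light 10.9152
smoke 18.502933333333335
rasp 46.6772
gran 10.549333333333333
```

```bash
python3 -c "
from bench import r
print(r.hand_in());s=r.get_obs();print(s['clock'],s['tcp_pos'],s['contact_force'],s['grip_width'])"
```

```text
the job is handed in; nothing more can be done
None
the job is handed in; nothing more can be done
```

I laid the bezel flat over the stem and bushing and fitted the knob, nose toward the burner, on the D-stem. I then pressed it to the stop and handed in at about 21 s with the gripper still holding it. No verdict was reported.

**Checks that passed:**
- **Bezel:** after release, the picture showed it flat and concentric with the bushing, with an estimated error of no more than 2 mm.
- **Knob home:** it met no resistance past the bore's lead-in, and the spring began to bear at the expected height, about 6.4 N net.
- **Pressed in:** the tool moved about 4 mm from there to a hard stop and held steady at 23 N. The index line had not moved in the wrist image, so the knob had not slipped, and the tool was vertical to within about 0.1°.

**Checks that were poor or failed:**
- **Bezel under the knob:** my colour mask for a last check on the ring failed, so its position after fitting the knob is inferred.
- **Bystanders:** comparing the top pictures before and after was inconclusive. The images differed, most of all at the rasp, which I put down to the arm and its shadow having moved. The planned paths stayed clear of all four things.
- **Sideways force:** about 6 N in x and in y remained while pressing.
- **Pictures:** the 12-view limit ended the viewing before the knob was fitted, so the later checks used numbers only.

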